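# Stand the storage tin on its heavy end

### The job

The closed green tin is loaded at one end only and nothing outside shows which. Lift it clear of the worktop by its swinging handle to see which end hangs down, lay it flat on the worktop again and let go; then take it by its sides and stand it upright, heavy end down, in the middle of the round cork mat. Leave the mug, the lemon and the kitchen timer where they are.

Things in the scene. Friction and masses are not known exactly. Their poses are not given: they have to be found in the camera images.
- tin_centre (a point): centre (half-way up while it lies flat) of the closed green metal tin, a box 150 mm long (x axis), 46 mm wide (y axis) and 52 mm high (z axis, up while it lies flat); it weighs 0.35 to 0.5 kg. Its two ends look alike. One half holds a solid load that cannot shift, the other almost nothing; which half differs from start to start (either +x or -x)
- tin_handle (a joint): angle of the tin's handle: 0 = square to the tin's top, positive = its bar leans to the tin's +x, stops at -0.45 and +0.45. The handle is an arch over the tin's middle, pivoting freely (with slight friction, so that it stays where it is left) about a line along the tin's y axis, 8 mm above tin_centre. Hung by the handle, the tin swings heavy end down until the handle meets a stop (+x end down: -0.45; -x end down: +0.45)
- handle_grip (a point): middle of the handle's bar, a black cylinder 14 mm in diameter along the tin's y axis, 61 mm from the pivot line (95 mm above the worktop as it stands square); 54 mm free between the two flat steel straps, each 3 mm thick and 10 mm wide, which carry it and run down close outside the tin's sides (60 mm over both straps)
- mat_top (a point): centre of the upper face of the round cork mat, fixed on the worktop, 130 mm in diameter and 6 mm thick; z is up. (Mind the wall shelf behind the work: it overhangs the worktop from x = 0.59 m on, 0.41 to 0.45 m above it, and a leaning wrist can touch it)
- mug: white mug, 93 mm high, 83 mm in diameter, handle on one side, a bystander; origin under its middle
- lemon: lemon, 71x53x51 mm, a bystander; origin under its middle
- timer: round white kitchen timer with a red ridge, 63 mm in diameter and 51 mm high, a bystander; origin under its middle
Things that resemble listed ones, but are neither listed nor needed, are in the scene too. There is more than one size of the part that bears mat_top; the job needs the smaller.

How it is judged:
By the outcome, as a careful person would: the job done as asked, in the order asked, and still so for the second after the job is handed in, with the robot touching nothing.
It also fails if it takes over 64 s, if anything falls off the work surface, if the arm or the gripper's body presses on something with over 40 N, if the wrist force passes 120 N, or if a joint passes its speed limit or range.

### The arm

A 6-joint arm with a two-finger parallel gripper is mounted at the origin on a cart in front of the work surface, level with it; the furniture and walls round the work are solid. World frame = base frame: x ahead of the robot, y to its left, z up, the work surface at z = 0. Lengths are in mm, angles in rad, forces in N, time in s.
With the tool pointing down it reaches from about 400 to 925 mm from the base axis. Payload 3.4 kg.
Tool frame: the origin (TCP) lies between the finger pads; the fingertips stand 17 mm ahead of it and the grasp point (between the pads) lies 2 mm behind it; z points along the fingers, y is the direction in which the jaws open and shut (so a half turn about z gives the same grasp; the last joint's range is limited). The gripper opens to 85 mm and grips with 20 to 120 N. Pads are 22 mm wide; open, the fingers measure 114 mm over their backs; the gripper's body (76 mm by 85 mm) begins 54 mm behind the grasp point. The pads swing forward as they close: fully open they stand 13 mm farther back than shut.
Start: joints at [1.226, 0.307, 1.506, -0, 1.328, -0.073], TCP at [153.837, 554.045, 248.305] pointing down, gripper open.
Joint ranges: [-3.12, 3.12], [-1.05, 2.28], [0.14, 2.33], [-1.42, 4.57], [0.1, 2.73], [-2.68, 2.68]. Speed limits (rad/s): [2.57, 2.57, 3.14, 3.14, 3.14, 3.14].

### API

Orientations are given as a rotation vector (axis times angle).
In Python, from rig import telemetry, viewer, r gives the robot as it stands.
- The arm moves only by the shell command python3 -m pendant 'ROWS' [FORCE]. ROWS is JSON, one flat list of numbers, 5 for each row, row after row: the shift along the tool's x, y, z in mm, then the turn about the tool's z in rad, then the finger opening in mm, from 0 to 85.4. A call has 1 to 10 rows; each row shifts and turns the commanded pose from where the row before left it, along the tool's axes as they then stand; what a row does not reach is not made up. A row lasts 1/10 s, in which the tool goes at most 50 mm and 8.59 degrees, less where a joint would pass 70% of its speed; a pose out of reach is approached as far as the arm can. A call with a gripper value outside its range is refused whole. The fingers move at their own pace and stop on an object; FORCE is the grip in N (left out, the last holds). Time passes only in rows, so rows that do not move let the fingers close. It gives the time, the measured TCP pose, the force and the opening at its end, in the units of the state.
- telemetry.state(): the state, without advancing time (a new reading comes with each control period).
- viewer.snapshot(name): name is "scene" or "side" or "wrist"; returns a dict with "img" (400x640x3 uint8, blue, green, red), "K" (3x3 intrinsics, pixels), "extrinsics" (4x4, takes a point from camera to world coordinates). Camera axes: x right, y down, z forward; pixel columns grow to the right and rows downward; lengths in mm; the calibration is good to about 2 mm. A picture is of the moment at which its call begins. There is no depth.
- r.finish_job(): hands the job in, once; it reports no verdict.
The state is a dict: "clock": time; "joint_positions": joint angles; "dq": joint speeds; "joint_torque": joint torques, N m; "tool_pos": TCP position; "tcp_rot": TCP orientation; "force": force on the tool from outside, world axes, zero at the start; "torque": the same for the moment, N m; "opening": opening from 0.0 (shut) to 1.0 (fully open).
Only numpy, scipy, OpenCV 4.12 (cv2) and the standard library are available. Lean on these libraries where they do the work, as an engineer would, in place of code of your own. Each camera call takes 0.05 s, during which the arm holds its last target. There are 200 camera calls.

## Working session

There is one attempt and no reset: what is moved stays moved. The work goes in short steps, Python scripts to look and compute and a shell command to move; the robot and the scene stay as the last step left them, time stands still between calls to the robot, and variables do not carry over. Pictures are saved under pics/ and viewed, about 8 in all and at most 12, crops included, and the job is handed in when it is done.

```bash
mkdir -p pics; ls
python3 - <<'E'
from rig import telemetry, viewer, r
import cv2,numpy as np
print(telemetry.state())
for n in("scene","side"):
    s=viewer.snapshot(n); cv2.imwrite(f"pics/{n}1.png",s["img"]); print(n,s["K"],s["extrinsics"])
E
```

```text
pics
{'clock': 0.0, 'joint_positions': array([ 1.22648999e+00,  3.07563546e-01,  1.50766705e+00, -7.18951565e-06,
        1.32839083e+00, -7.34721151e-02]), 'dq': array([0.00153625, 0.00092596, 0.00297847, 0.00072815, 0.00067085,
       0.00025903]), 'joint_torque': array([ 6.85812051e-05, -4.57561791e+01, -2.51915181e+01, -2.05203410e-04,
        1.34218630e-02, -2.91676827e-05]), 'tool_pos': array([153.6208561 , 553.41659951, 247.38880624]), 'tcp_rot': array([-0.42406759, -3.11242044,  0.00311937]), 'force': array([ 0.69165419,  0.22608865, -0.16194285]), 'torque': array([-0.01405113,  0.02835913, -0.03132689]), 'opening': 1.0015472617467098}
scene [[372.6635209    0.         313.55282366]
 [  0.         372.6635209  191.99022926]
 [  0.           0.           1.        ]] [[ 6.11809443e-01 -5.34463059e-01  5.83128154e-01  1.85604435e+01]
 [-7.90910008e-01 -4.01899313e-01  4.61452382e-01 -4.11053972e+02]
 [-1.22704475e-02 -7.43522818e-01 -6.68597977e-01  7.17154341e+02]
 [ 0.00000000e+00  0.00000000e+00  0.00000000e+00  1.00000000e+00]]
side [[469.69870527   0.         316.52964905]
 [  0.         469.69870527 203.57017567]
 [  0.           0.           1.        ]] [[ 9.97013036e-01 -4.18987152e-03  7.71197233e-02  4.45776378e+02]
 [-7.33544025e-02 -3.63843780e-01  9.28567087e-01 -1.06662826e+03]
 [ 2.41689549e-02 -9.31450562e-01 -3.63064337e-01  5.12542049e+02]
 [ 0.00000000e+00  0.00000000e+00  0.00000000e+00  1.00000000e+00]]
```

View pics/scene1.png

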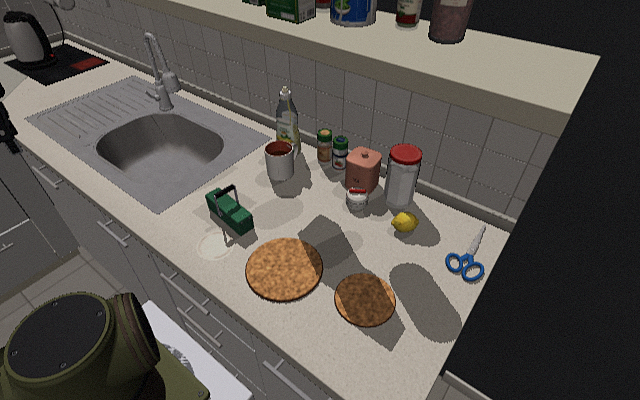

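View pics/side1.png

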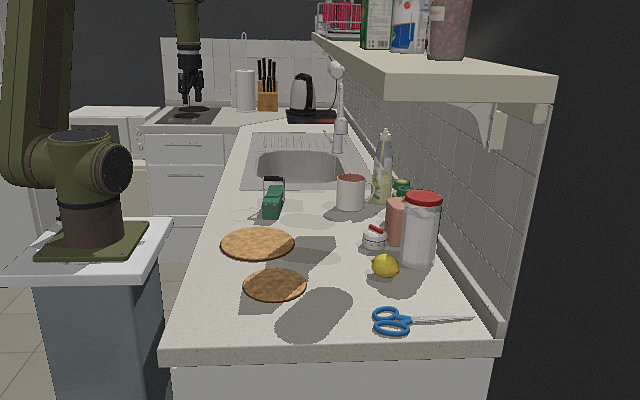

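Scene: tin at about (229,211), handle bar at (227,190), small mat at (365,299), large mat (284,268), mug (280,160), timer (357,200), lemon (404,222). Side: tin (273,202), small mat (275,284). Now I'll measure by masks.

```bash
cat > h.py <<'E'
from rig import telemetry, viewer, r
import cv2,numpy as np
from scipy.spatial.transform import Rotation as R
def ray(s,p):
    E=np.array(s["extrinsics"]);d=E[:3,:3]@np.linalg.inv(s["K"])@np.array([p[0],p[1],1.]);return E[:3,3],d/np.linalg.norm(d)
def onz(s,p,z):
    o,d=ray(s,p);return o+d*(z-o[2])/d[2]
def two(a,p,b,q):
    o1,d1=ray(a,p);o2,d2=ray(b,q)
    t=np.linalg.lstsq(np.c_[d1,-d2],o2-o1,rcond=None)[0];A=o1+d1*t[0];B=o2+d2*t[1];return (A+B)/2,np.linalg.norm(A-B)
def proj(s,P):
    E=np.linalg.inv(s["extrinsics"]);c=(E[:3,:3]@np.array(P).T).T+E[:3,3];c=c@np.array(s["K"]).T;return c[:,:2]/c[:,2:]
def mask(s,lo,hi,box=None):
    h=cv2.cvtColor(s["img"],cv2.COLOR_BGR2HSV);m=cv2.inRange(h,np.array(lo),np.array(hi))
    if box:
        z=np.zeros_like(m);x0,y0,x1,y1=box;z[y0:y1,x0:x1]=m[y0:y1,x0:x1];m=z
    return m
def big(m):
    return max(cv2.findContours(m,cv2.RETR_EXTERNAL,cv2.CHAIN_APPROX_NONE)[0],key=cv2.contourArea)
E
python3 - <<'E'
from h import *
np.set_printoptions(precision=1,suppress=True)
a=viewer.snapshot("scene");b=viewer.snapshot("side")
for s,bx in((a,(325,265,402,332)),(b,(236,260,312,306))):
    c=big(mask(s,(5,60,40),(25,255,255),bx))[:,0,:]
    P=np.array([onz(s,p,6)[:2] for p in c]);print("mat",cv2.minEnclosingCircle(P.astype(np.float32)),P.min(0),P.max(0))
for s,bx in((a,(195,170,265,245)),(b,(250,170,295,225))):
    m=mask(s,(60,90,20),(95,255,255),bx);c=big(m)
    m=cv2.morphologyEx(m,cv2.MORPH_CLOSE,np.ones((7,7)));c=big(m)
    h=cv2.approxPolyDP(cv2.convexHull(c),2,True)[:,0];print(h.tolist())
    for p in h: print(p,onz(s,p,52)[:2],onz(s,p,0)[:2])
    x0,y0,x1,y1=bx
A=cv2.resize(a["img"][165:245,190:270],None,fx=5,fy=5,interpolation=cv2.INTER_CUBIC)
B=cv2.resize(b["img"][165:225,240:300],None,fx=400/60,fy=400/60,interpolation=cv2.INTER_CUBIC)
cv2.imwrite("pics/c2.png",np.hstack([A,B]))
E
```

```text
mat ((433.41253662109375, -218.25067138671875), 66.79615783691406) [ 367.3 -283. ] [ 499.2 -152.6]
mat ((432.3948974609375, -223.09933471679688), 69.00049591064453) [ 367.9 -290.7] [ 498.3 -156.5]
[[205, 195], [220, 189], [250, 214], [252, 227], [240, 235], [209, 207]]
[205 195] [415.7 271.5] [446.7 324.9]
[220 189] [456.1 257.8] [490.3 310.1]
[250 214] [437.3 125.1] [470. 167.]
[252 227] [408.6  89.6] [439.1 128.8]
[240 235] [373.   94.2] [400.7 133.7]
[209 207] [391.7 227.4] [420.9 277.3]
[[282, 186], [283, 202], [277, 219], [263, 218], [263, 200], [269, 187]]
[282 186] [451.3 255.8] [452.  405.1]
[283 202] [453.4 124. ] [454.2 258.4]
[277 219] [437.7   7.4] [436.8 128.6]
[263 218] [403.   14.3] [398.2 136.3]
[263 200] [399.  139.7] [393.7 275.9]
[269 187] [413.1 247. ] [409.4 395.3]
```

View pics/c2.png

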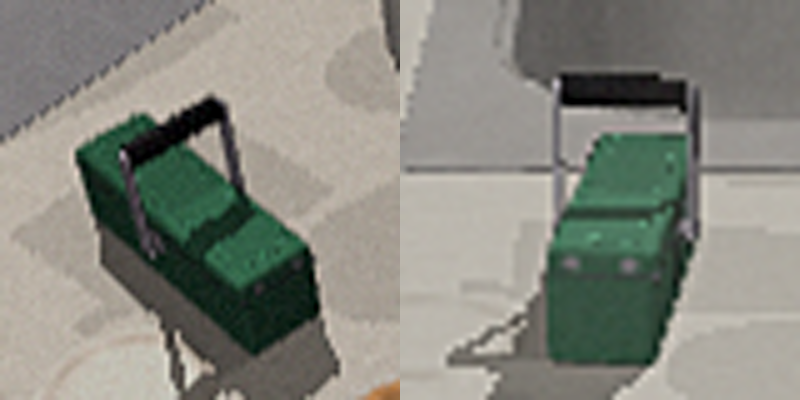

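Crop shows tin top corners (scene) about (205,195.4),(218,188),(252,215),(238,223); bar from (215.6,196.4) to (234.4,185.6); in the side view the bar runs (264,178.5) to (283.5,179.3).

Run:
```python
from h import *
np.set_printoptions(precision=1,suppress=True)
a=viewer.snapshot("scene");b=viewer.snapshot("side")
C=np.array([onz(a,p,52)[:2] for p in((205,195.4),(218,188),(252,215),(238,223))]);print(C,C.mean(0),cv2.minAreaRect(C.astype(np.float32)))
D=np.array([onz(b,(240+(u-400)*.15,165+v*.15),52)[:2] for u,v in((600,135),(693,135),(667,255),(548,253))]);print(D,D.mean(0),cv2.minAreaRect(D.astype(np.float32)))
for p,q in(((215.6,196.4),(264,178.5)),((234.4,185.6),(283.5,179.3)),((225,191),(273.7,179))): print(two(a,p,b,q))
s=telemetry.state();print(R.from_rotvec(s["tcp_rot"]).as_matrix(),s["clock"])
```

```text
[[414.6 270.3]
 [455.6 265.3]
 [437.8 118.5]
 [397.4 126.5]] [426.3 195.2] ((426.20953369140625, 194.404052734375), (147.84364318847656, 41.26523208618164), 83.09629821777344)
[[415.7 262.7]
 [457.2 262.6]
 [445.4 114.7]
 [397.5 117.5]] [429.  189.4] ((427.3520812988281, 190.04193115234375), (149.3434600830078, 47.92073440551758), 85.43952178955078)
(array([401.4, 201.7,  94.3]), np.float64(2.65491403369603))
(array([456.6, 193.1,  95.2]), np.float64(3.695017985776179))
(array([428.9, 197.9,  94.3]), np.float64(3.176898854997357))
[[-1.   0.3 -0. ]
 [ 0.3  1.  -0. ]
 [ 0.  -0.  -1. ]] 0.3
```

```bash
cat >> h.py <<'E'
def plan(t,ang=None):
    "turn about tool z first, then shift in the turned frame; ang = wanted direction of tool y (deg, mod 180)"
    s=telemetry.state();M=R.from_rotvec(s["tcp_rot"]).as_matrix()
    cur=np.degrees(np.arctan2(M[1,1],M[0,1]));d=0
    if ang is not None: d=(ang-cur+90)%180-90
    M2=M@R.from_rotvec([0,0,-np.radians(d)]).as_matrix()
    print("turn",round(-np.radians(d),3),"shift",(M2.T@(np.array(t)-s["tool_pos"])).round(1),"now",s["tool_pos"].round(1),"y",round(cur,1),"z",M[:,2].round(3),"t",round(s["clock"],2),"F",s["force"].round(1),"open",round(s["opening"],3))
E
python3 -c "
from h import *
plan((429,196,200),82.5)"
```

```text
turn -0.14 shift [-319.6 -318.8   48.1] now [153.7 553.8 248. ] y 74.5 z [-0.    -0.001 -1.   ] t 0.3 F [-0.7  1.  -0.8] open 0.998
```

```bash
python3 -m pendant '[0,0,0,-0.14,60, -35.5,-35.4,5.3,0,60, -35.5,-35.4,5.3,0,60, -35.5,-35.4,5.3,0,60, -35.5,-35.4,5.3,0,60, -35.5,-35.4,5.3,0,60, -35.5,-35.4,5.3,0,60, -35.5,-35.4,5.3,0,60, -35.5,-35.4,5.3,0,60, -35.5,-35.4,5.3,0,60]' 80
python3 -m pendant '[0,0,0,0,60, 0,0,0,0,60, 0,0,0,0,60]'
python3 - <<'E'
from h import *
plan((429,196,93),82.5)
s=viewer.snapshot("wrist");cv2.imwrite("pics/w3.png",s["img"]);print(s["extrinsics"],s["K"])
print(proj(s,[[429,196,95],[401.4,200,95],[456.6,193,95]]))
E
```

```text
clock: 1.3
tool_pos: [427.8, 197.7, 201.1]
tcp_rot: [0.205, 3.134, 0.001]
force: [0.0, 1.0, 0.0]
opening: 0.702
clock: 1.6
tool_pos: [426.1, 200.0, 201.0]
tcp_rot: [-0.205, -3.134, -0.001]
force: [-0.0, 0.2, 0.4]
opening: 0.701
turn 0.0 shift [ -3.5  -3.6 108. ] now [426.1 200.  201. ] y 82.5 z [-0.001  0.    -1.   ] t 1.6 F [-0.   0.2  0.4] open 0.701
[[ 1.30768661e-01  9.44998245e-01  2.99796388e-01  3.50801866e+02]
 [ 9.91412842e-01 -1.24758149e-01 -3.91915938e-02  2.09272022e+02]
 [ 3.66054977e-04  3.02347021e-01 -9.53197852e-01  3.26529670e+02]
 [ 0.00000000e+00  0.00000000e+00  0.00000000e+00  1.00000000e+00]] [[286.06818301   0.         319.55746108]
 [  0.         286.06818301 198.70068187]
 [  0.           0.           1.        ]]
[[316.02986989 205.19076648]
 [316.33560854 173.23301598]
 [316.86468762 234.88388445]]
```

View pics/w3.png

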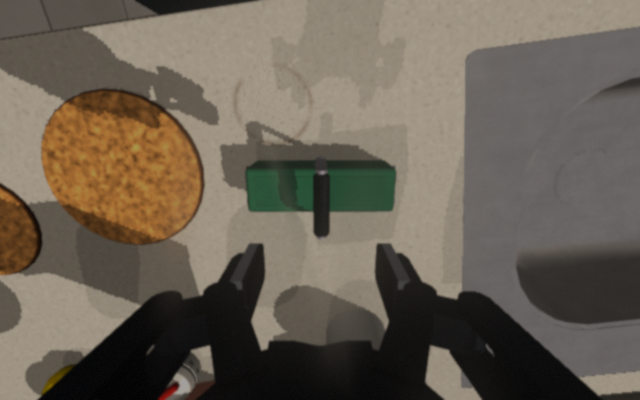

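Wrist view: bar spans (321,168)–(321,235), centred on the tin (247–395) and aligned with the jaws; the tool's already above it. Going down and gripping.

```bash
python3 -m pendant '[-2,0,30,0,60, 0,0,30,0,60, 0,0,30,0,60, 0,0,18,0,60, 0,0,0,0,60, 0,0,0,0,0, 0,0,0,0,0, 0,0,0,0,0, 0,0,0,0,0, 0,0,0,0,0]' 80
python3 -m pendant '[0,0,0,0,0, 0,0,0,0,0, 0,0,0,0,0]'
python3 -m pendant '[0,0,-8,0,0, 0,0,-12,0,0, 0,0,-15,0,0, 0,0,-15,0,0, 0,0,-15,0,0, 0,0,-15,0,0, 0,0,0,0,0, 0,0,0,0,0, 0,0,0,0,0, 0,0,0,0,0]'
python3 - <<'E'
from h import *
plan((428,200,93),82.5)
a=viewer.snapshot("scene");b=viewer.snapshot("side")
A=cv2.resize(a["img"][130:250,170:290],(400,400));B=cv2.resize(b["img"][120:240,215:335],(400,400));cv2.imwrite("pics/l4.png",np.hstack([A,B]))
E
```

```text
clock: 2.65
tool_pos: [429.6, 199.8, 94.4]
tcp_rot: [0.205, 3.132, 0.003]
force: [-1.5, 1.6, 5.7]
opening: 0.134
clock: 2.95
tool_pos: [429.6, 199.7, 94.4]
tcp_rot: [0.206, 3.132, 0.003]
force: [-1.4, 1.9, 6.1]
opening: 0.134
clock: 3.95
tool_pos: [428.0, 198.8, 172.1]
tcp_rot: [-0.205, -3.133, 0.001]
force: [0.5, 0.5, -3.7]
opening: 0.133
turn 0.0 shift [-0.   1.2 79.1] now [428.  198.8 172.1] y 82.5 z [-0.002 -0.001 -1.   ] t 3.95 F [ 0.5  0.5 -3.7] open 0.133
```

View pics/l4.png

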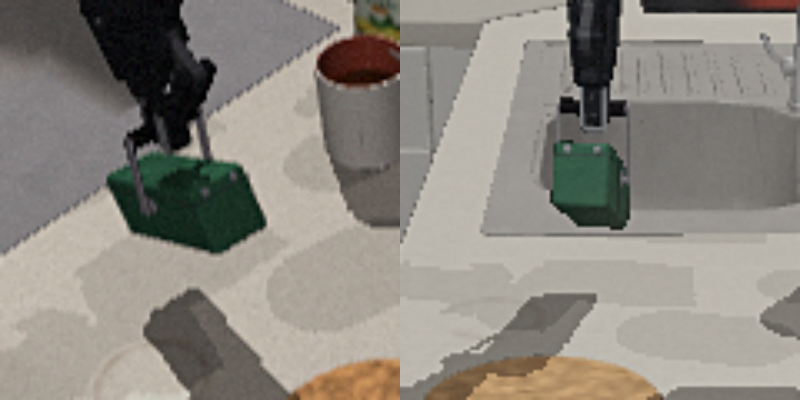

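Lifted: in the side view the near (−y) end shows its underside below the end face, so −y is up and the +y (far) end hangs down. I'll cross-check with wrist torque and lid-corner rays while lowering.

```bash
python3 - <<'E'
from h import *
print(telemetry.state()["torque"],telemetry.state()["force"])
a=viewer.snapshot("scene");b=viewer.snapshot("side")
# -y end: lid corners, side crop (560,147),(612,147) ; scene crop matching near-end upper right (238,170)
f=lambda u,v,x,y:(x+u*.3,y+v*.3)
c=np.array([428,199,112.]);u=np.array([np.cos(np.radians(82.5)),np.sin(np.radians(82.5)),0]);w=np.array([u[1],-u[0],0])
for t in(.45,-.45):
    l=u*np.cos(t)-np.array([0,0,1])*np.sin(t);n=np.array([0,0,1])*np.cos(t)+u*np.sin(t)
    P=[c+n*18+i*75*l+j*23*w for i in(-1,1) for j in(-1,1)]+[c-n*34+i*75*l+j*23*w for i in(-1,1) for j in(-1,1)]
    for s,m,x,y in((a,"sc",170,130),(b,"si",215,120)):
        p=proj(s,P); print("+y down" if t>0 else "-y down",m,((p-[x,y])/.3).round().astype(int).tolist())
E
python3 -m pendant '[0,0,15,0,0, 0,0,15,0,0, 0,0,12,0,0, 0,0,10,0,0, 0,0,8,0,0, 0,0,7,0,0, 0,0,5,0,0, 0,0,4,0,0, 0,0,0,0,0, 0,0,0,0,0]'
```

```text
[-0.02355098 -0.01142998  0.01364899] [ 0.51596922 -0.51103177 -4.1095801 ]
+y down sc [[186, 190], [241, 159], [100, 173], [150, 146], [217, 255], [269, 223], [128, 231], [177, 203]]
+y down si [[156, 138], [213, 140], [182, 166], [234, 168], [152, 202], [210, 205], [179, 224], [231, 226]]
-y down sc [[215, 269], [266, 237], [92, 115], [146, 88], [207, 299], [256, 268], [90, 151], [141, 124]]
-y down si [[154, 221], [211, 224], [179, 99], [231, 101], [160, 266], [215, 268], [183, 144], [235, 146]]
clock: 5.15
tool_pos: [429.0, 199.4, 97.1]
tcp_rot: [0.206, 3.135, 0.001]
force: [-0.5, -0.5, -3.2]
opening: 0.13
```

Projection of both hypotheses agrees with the picture only for +y down: the heavy end is +y. Lay flat, lean the handle to +y (clear of the light end), release.

```bash
python3 -m pendant '[0,0,1,0,0, 0,0,1,0,0, 0,0,0.8,0,0, 0,0,0,0,0, 0,0,0,0,0]'
python3 -m pendant '[0,4,0,0,0, 0,4,0.6,0,0, 0,4,1,0,0, 0,4,1.2,0,0, 0,0,0,0,0, 0,0,0,0,0]'
```

```text
clock: 5.65
tool_pos: [428.9, 199.1, 94.5]
tcp_rot: [0.205, 3.134, 0.0]
force: [-1.2, -0.3, 0.9]
opening: 0.134
clock: 6.25
tool_pos: [431.2, 215.6, 91.8]
tcp_rot: [0.205, 3.134, 0.001]
force: [-0.6, -3.1, 6.6]
opening: 0.135
```

```bash
python3 -m pendant '[0,0,0,0,30, 0,0,0,0,45, 0,0,0,0,60, 0,0,0,0,60, 0,0,-15,0,60, 0,0,-30,0,60, 0,0,-40,0,60, 0,0,-40,0,60, 0,0,0,0,60, 0,0,0,0,60]'
python3 - <<'E'
from h import *
s=viewer.snapshot("wrist")
m=mask(s,(60,90,15),(95,255,255));m=cv2.morphologyEx(m,cv2.MORPH_CLOSE,np.ones((15,15)));c=big(m)
h=cv2.approxPolyDP(cv2.convexHull(c),2.5,True)[:,0]
for p in h: print(p,onz(s,p,52)[:2].round(1),onz(s,p,0)[:2].round(1))
P=np.array([onz(s,p,52)[:2] for p in c[:,0]],np.float32);print(cv2.minAreaRect(P))
plan((428,200,93),82.5)
b=viewer.snapshot("side");B=cv2.resize(b["img"][140:240,215:315],(400,400))
cv2.imwrite("pics/w5.png",np.hstack([s["img"][:,120:520],B]))
E
```

```text
clock: 7.25
tool_pos: [431.4, 215.4, 217.3]
tcp_rot: [0.205, 3.132, 0.002]
force: [-0.6, -0.6, -0.5]
opening: 0.704
[377 165] [419.9 276.1] [431.4 285.4]
[374 198] [455.  270.5] [472.8 278.7]
[307 201] [449.  199.1] [465.7 194.6]
[242 200] [438.7 130.5] [453.6 113.7]
[237 165] [401.  133.5] [409.1 117.2]
[241 161] [397.5 138.4] [404.9 123. ]
[337 161] [410.3 235.8] [420.1 237.8]
((427.6945495605469, 202.5828094482422), (144.39906311035156, 43.11084747314453), 82.45702362060547)
turn -0.0 shift [  0.4 -15.1 123.1] now [430.4 214.9 216.1] y 82.5 z [-0.  0. -1.] t 7.3 F [ 0.1  1.1 -0.2] open 0.698
```

View pics/w5.png

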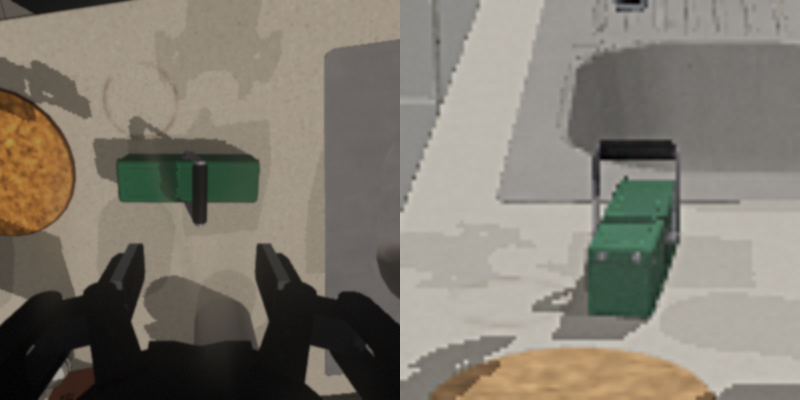

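Tin lies flat at ≈(428,203), handle leaning toward +y, grip released. Now turn to take the light (−y) end by its sides.

```bash
python3 -m pendant '[0,0,0,0.143,75, 0,0,0,0.143,75, 0,0,0,0.143,75, 0,0,0,0.143,75, 0,0,0,0.143,75, 0,0,0,0.143,75, 0,0,0,0.143,75, 0,0,0,0.143,75, 0,0,0,0.143,75, 0,0,0,0.143,75]'
python3 -m pendant '[0,0,0,0.141,75, 0,0,0,0,75]'
python3 -c "
from h import *
plan((420.7,143.5,24),-7.5)"
```

```text
clock: 8.35
tool_pos: [429.6, 214.5, 214.3]
tcp_rot: [-2.216, -2.225, 0.006]
force: [0.0, 0.4, -1.1]
opening: 0.878
clock: 8.55
tool_pos: [429.7, 214.6, 214.5]
tcp_rot: [-2.361, -2.07, 0.006]
force: [0.5, -0.0, -0.0]
opening: 0.882
turn -0.001 shift [-71.3   1.  190.7] now [429.7 214.6 214.5] y -7.5 z [-0.004 -0.001 -1.   ] t 8.55 F [ 0.5 -0.  -0. ] open 0.882
```

```bash
python3 -m pendant '[-24,0.3,20,0,75, -24,0.3,30,0,75, -23,0.4,35,0,75, 0,0,35,0,75, 0,0,30,0,75, 0,0,20,0,75, 0,0,13,0,75, 0,0,6,0,75, 0,0,0,0,75, 0,0,0,0,75]' 25
python3 -c "
from h import *
plan((420.7,143.5,24),-7.5)
s=viewer.snapshot('side');w=viewer.snapshot('wrist')
cv2.imwrite('pics/g6.png',np.hstack([cv2.resize(s['img'][140:240,215:315],(400,400)),w['img'][:,120:520]]))"
```

```text
clock: 9.55
tool_pos: [422.6, 144.6, 27.4]
tcp_rot: [-2.361, -2.073, 0.0]
force: [1.1, -0.0, 0.8]
opening: 0.882
turn 0.001 shift [-1.3 -1.8  3.4] now [422.6 144.6  27.4] y -7.4 z [-0. -0. -1.] t 9.55 F [ 1.1 -0.   0.8] open 0.882
```

View pics/g6.png

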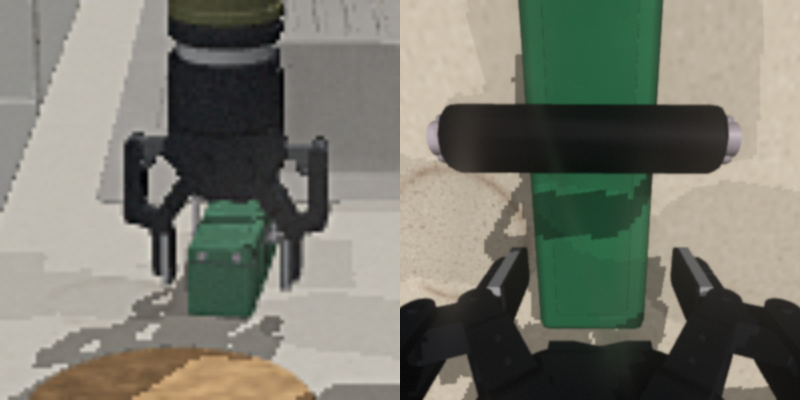

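Both fingers straddle the light end (tin at about 545–650 in the right half, fingers 525/675), handle clear. Close lightly and lift so that the heavy end swings down.

```bash
python3 -m pendant '[0,-1.5,3,0,75, 0,0,0,0,30, 0,0,0,0,30, 0,0,0,0,30, 0,0,0,0,30, 0,0,0,0,30, 0,0,0,0,30]' 25
python3 -m pendant '[1,0,-6,0,30, 1,0,-8,0,30, 1,0,-10,0,30, 2,0,-10,0,30, 3,0,-10,0,30, 4,0,-10,0,30, 4,0,-10,0,30, 0,0,0,0,30, 0,0,0,0,30, 0,0,0,0,30]'
python3 - <<'E'
from h import *
plan((420.7,143.5,150),-7.5);print(telemetry.state()["torque"])
s=viewer.snapshot('side');c=viewer.snapshot('scene')
cv2.imwrite('pics/u7.png',np.hstack([cv2.resize(s['img'][100:240,205:345],(400,400)),cv2.resize(c['img'][110:260,170:320],(400,400))]))
E
```

```text
clock: 10.35
tool_pos: [420.9, 144.7, 24.7]
tcp_rot: [-2.362, -2.072, 0.0]
force: [-2.0, -0.4, 5.8]
opening: 0.538
clock: 11.35
tool_pos: [422.7, 160.4, 88.1]
tcp_rot: [-2.362, -2.071, 0.002]
force: [-0.2, -0.0, -3.5]
opening: 0.541
turn 0.0 shift [-17.1   0.2 -61.9] now [422.7 160.4  88.1] y -7.5 z [-0.001 -0.    -1.   ] t 11.35 F [-0.2 -0.  -3.5] open 0.541
[-0.3534096   0.05472127 -0.01095886]
```

View pics/u7.png

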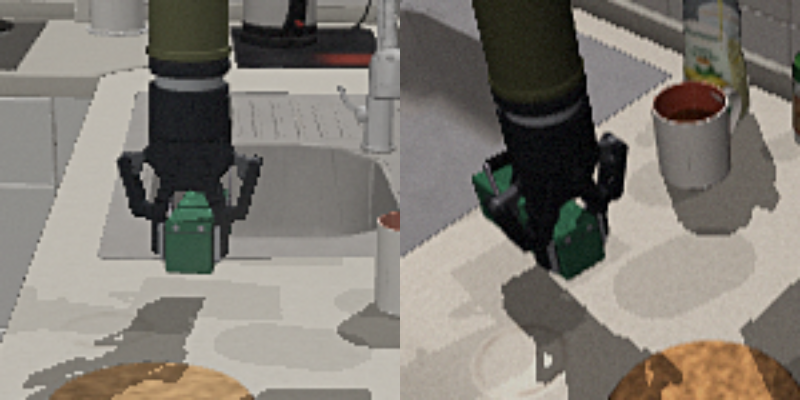

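The light end is held and the tin stays level (0.35 N·m carried by pad friction). Go to minimum grip and give upward jerks so it pivots.

```bash
python3 -m pendant '[0,0,0,0,30, 0,0,0,0,30, 0,0,-40,0,30, 0,0,-40,0,30, 0,0,0,0,30, 0,0,0,0,30]' 20
python3 - <<'E'
from h import *
plan((420.7,143.5,150),-7.5);print(telemetry.state()["torque"])
s=viewer.snapshot('side');m=mask(s,(60,90,15),(95,255,255),(230,80,300,330));print(cv2.boundingRect(m))
cv2.imwrite('pics/u8.png',s['img'])
E
```

```text
clock: 12.05
tool_pos: [423.6, 160.6, 168.8]
tcp_rot: [2.361, 2.071, 0.003]
force: [0.6, -0.1, -4.9]
opening: 0.534
turn -0.0 shift [-17.4  -0.7  18.8] now [423.6 160.6 168.8] y -7.5 z [ 0.002  0.001 -1.   ] t 12.05 F [ 0.6 -0.1 -4.9] open 0.534
[-0.30795152  0.08210794 -0.00540244]
(259, 110, 26, 70)
```

```bash
python3 -m pendant '[0,0,25,0,30, 0,0,25,0,30, 0,0,-45,0,30, 0,0,-45,0,30, 0,0,0,0,30, 0,0,0,0,30, 0,0,0,0,30, 0,0,0,0,30]' 20
python3 - <<'E'
from h import *
plan((420.7,143.5,150),-7.5);print(telemetry.state()["torque"])
s=viewer.snapshot('side');m=mask(s,(60,90,15),(95,255,255),(230,60,300,330));print(cv2.boundingRect(m))
cv2.imwrite('pics/u8.png',cv2.resize(s['img'][60:220,205:365],(400,400)))
E
```

```text
clock: 12.9
tool_pos: [421.3, 160.0, 206.3]
tcp_rot: [-2.36, -2.07, 0.007]
force: [0.5, -0.2, -4.0]
opening: 0.534
turn -0.0 shift [-16.4   1.8  56.4] now [421.3 160.  206.3] y -7.5 z [-0.005 -0.001 -1.   ] t 12.9 F [ 0.5 -0.2 -4. ] open 0.534
[-0.1649141  -0.00077701  0.00638633]
(251, 92, 32, 91)
```

View pics/u8.png

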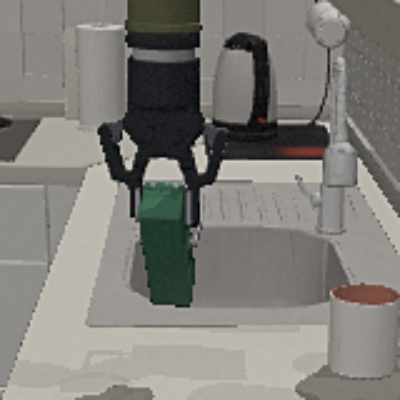

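Jerks work: the tin now hangs ~60–65° turned, heavy end down (torque 0.16 N·m). A couple more.

```bash
python3 -m pendant '[0,0,20,0,30, 0,0,-45,0,30, 0,0,-20,0,30, 0,0,0,0,30, 0,0,20,0,30, 0,0,25,0,30, 0,0,-45,0,30, 0,0,-25,0,30, 0,0,0,0,30, 0,0,0,0,30]' 20
python3 - <<'E'
from h import *
plan((420.7,143.5,150),-7.5);print(telemetry.state()["torque"])
s=viewer.snapshot('side');m=mask(s,(60,90,15),(95,255,255),(230,40,300,330));print(cv2.boundingRect(m))
cv2.imwrite('pics/u9.png',cv2.resize(s['img'][40:200,205:365],(400,400)))
E
```

```text
clock: 13.95
tool_pos: [422.6, 160.4, 277.1]
tcp_rot: [-2.362, -2.071, 0.002]
force: [-0.5, 0.8, -4.7]
opening: 0.535
turn -0.0 shift [-16.9   0.5 127.1] now [422.6 160.4 277.1] y -7.5 z [-0.001 -0.    -1.   ] t 13.95 F [-0.5  0.8 -4.7] open 0.535
[-0.08796286  0.04449425  0.03769736]
(257, 73, 28, 89)
```

```bash
python3 -c "
from h import *
plan((433,-220,220),-7.5)"
```

```text
turn -0.0 shift [-375.4   60.8   56.8] now [421.9 160.2 276.5] y -7.5 z [-0.003 -0.001 -1.   ] t 14.0 F [ 0.3  0.2 -4.4] open 0.532
```

View pics/u9.png

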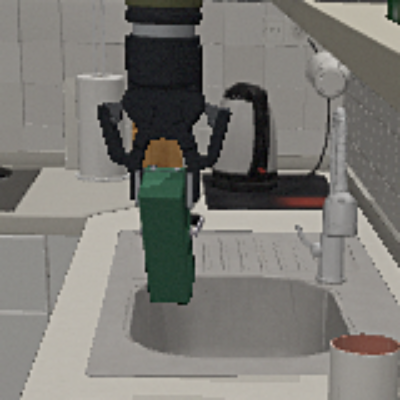

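Tin hangs nearly upright with the heavy end down (image x 143–193, y 170–303). Carry to the mat, ramped start, sharper stop.

```bash
python3 -m pendant '[-5,1,3,0,30, -12,2,4,0,30, -20,3,5,0,30, -28,5,5,0,30, -35,6,5,0,30, -40,7,6,0,30, -42,7,6,0,30, -42,7,6,0,30, -42,7,6,0,30, -42,7,6,0,30]' 20
python3 -m pendant '[-42,6,5,0,30, -25,3,0,0,30, 0,0,0,0,30, 0,0,0,0,30, 0,0,0,0,30, 0,0,0,0,30]'
python3 - <<'E'
from h import *
plan((433,-220,150),-7.5);print(telemetry.state()["torque"])
s=viewer.snapshot('side');c=viewer.snapshot('scene')
cv2.imwrite('pics/m10.png',np.hstack([s['img'][60:380,150:450],c['img'][60:380,240:540]]))
E
```

```text
clock: 15.0
tool_pos: [433.2, -153.9, 225.2]
tcp_rot: [-2.362, -2.07, 0.001]
force: [0.4, 0.0, -3.8]
opening: 0.536
clock: 15.6
tool_pos: [434.2, -218.2, 221.1]
tcp_rot: [-2.36, -2.072, 0.0]
force: [-1.3, 0.4, -4.2]
opening: 0.538
turn 0.001 shift [-2.  -0.9 71.1] now [ 434.2 -218.2  221.1] y -7.4 z [-0.001  0.001 -1.   ] t 15.6 F [-1.3  0.4 -4.2] open 0.538
[-0.12158706  0.03473666 -0.04211933]
```

View pics/m10.png

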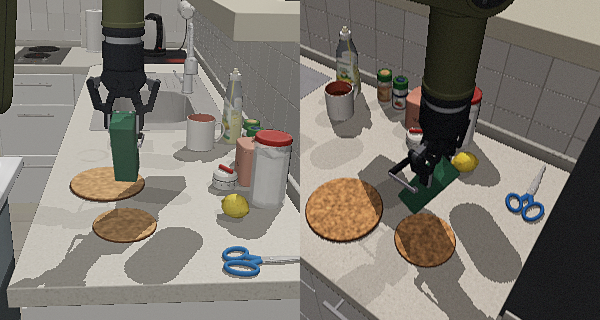

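Mat and bystanders as before; tin still leans some 20° (base toward +y). Sharp +y starts with soft stops, plus upward jerks, will straighten it.

```bash
python3 -m pendant '[35,0,-30,0,30, 20,0,-25,0,30, 12,0,-14,0,30, 7,0,-8,0,30, 3,0,-3,0,30, 0,0,0,0,30, 0,0,0,0,30]' 20
cat > m.py <<'E'
from h import *
plan((433,-220,150),-7.5);T=[]
for i in range(4): T.append(telemetry.state()["torque"]); s=viewer.snapshot('side')
print("tq",np.mean(T,0).round(3))
c=viewer.snapshot('scene');p=telemetry.state()["tool_pos"]+[0,0,2]
for s in(c,s):
    q=proj(s,[p])[0];x,y=q.astype(int);m=mask(s,(60,90,15),(95,255,255),(x-70,max(y-30,0),x+70,y+110))
    h=cv2.approxPolyDP(cv2.convexHull(big(m)),2,True)[:,0]
    # rays met with the plane x=const (tin mid plane side faces +-23): y,z relative to grasp
    print("grasp px",q.round())
    for v in h:
        o,d=ray(s,v);print(v,[((o+d*(p[0]+k-o[0])/d[0])-p)[1:].round().tolist() for k in(-23,23)] if s is c else "")
E
python3 m.py
```

```text
clock: 16.4
tool_pos: [444.2, -143.0, 300.5]
tcp_rot: [-2.361, -2.07, 0.002]
force: [1.2, -0.8, -4.2]
opening: 0.535
turn -0.0 shift [-77.8  -0.8 150.5] now [ 444.2 -143.   300.5] y -7.5 z [-0.002  0.    -1.   ] t 16.4 F [ 1.2 -0.8 -4.2] open 0.535
tq [-0.085  0.014  0.015]
grasp px [344. 176.]
[351 160] [[-25.0, 61.0], [3.0, 20.0]]
[369 179] [[-60.0, 40.0], [-36.0, -3.0]]
[347 221] [[-25.0, -77.0], [2.0, -133.0]]
[332 231] [[7.0, -125.0], [38.0, -187.0]]
[317 213] [[43.0, -98.0], [79.0, -157.0]]
[327 186] [[21.0, -17.0], [53.0, -66.0]]
grasp px [279. 133.]
[271 194] 
[267 171] 
[266 129] 
[269 122] 
[288 123] 
[291 167]
```

```bash
python3 -m pendant '[-3,0,4,0,30, -6,0,8,0,30, -10,0,12,0,30, -14,0,16,0,30, -19,0,22,0,30, -24,0,30,0,30, -28,0,34,0,30, 0,0,0,0,30, 0,0,0,0,30, 0,0,0,0,30]' 20
python3 m.py
```

```text
clock: 17.65
tool_pos: [431.3, -246.1, 175.4]
tcp_rot: [2.363, 2.071, 0.001]
force: [-0.4, 0.0, -3.4]
opening: 0.537
turn -0.001 shift [26.1 -1.7 25.5] now [ 431.3 -246.1  175.4] y -7.5 z [ 0.  0. -1.] t 17.65 F [-0.4  0.  -3.4] open 0.537
tq [-0.031  0.017  0.011]
grasp px [384. 254.]
[395 242] [[-23.0, 73.0], [-7.0, 18.0]]
[409 257] [[-51.0, 55.0], [-38.0, -2.0]]
[386 289] [[-25.0, -60.0], [-8.0, -131.0]]
[372 302] [[-2.0, -127.0], [18.0, -206.0]]
[356 284] [[38.0, -101.0], [63.0, -176.0]]
[367 264] [[20.0, -21.0], [42.0, -87.0]]
grasp px [273. 210.]
[262 201] 
[280 202] 
[286 257] 
[283 274] 
[262 272] 
[258 220]
```

Nearly upright now (~7°). Lower over the mat, feeling for contact.

```bash
python3 -m pendant '[3,1,8,0,30, 4,1,9,0,30, 0,0,8,0,30, 0,0,4,0,30, 0,0,0,0,30, 0,0,0,0,30]' 20
python3 -m pendant '[0,0,1,0,30, 0,0,1,0,30, 0,0,1,0,30, 0,0,0,0,30, 0,0,0,0,30]'
python3 -m pendant '[0,0,1,0,30, 0,0,1,0,30, 0,0,1,0,30, 0,0,0,0,30, 0,0,0,0,30]'
```

```text
clock: 18.5
tool_pos: [434.1, -239.3, 146.1]
tcp_rot: [-2.362, -2.071, 0.0]
force: [0.4, 0.5, -4.4]
opening: 0.536
clock: 19.0
tool_pos: [434.0, -239.3, 143.4]
tcp_rot: [2.362, 2.071, 0.0]
force: [0.0, 0.2, -3.9]
opening: 0.534
clock: 19.5
tool_pos: [434.0, -239.3, 140.3]
tcp_rot: [-2.362, -2.071, 0.0]
force: [-0.2, -1.0, -5.5]
opening: 0.54
```

```bash
python3 -m pendant '[0,0,1,0,30, 0,0,1,0,30, 0,0,0,0,30]'
python3 -m pendant '[0,0,1,0,30, 0,0,1,0,30, 0,0,0,0,30]'
python3 -m pendant '[0,0,1,0,30, 0,0,1,0,30, 0,0,0,0,30]'
python3 m.py
```

```text
clock: 19.8
tool_pos: [434.2, -239.4, 139.5]
tcp_rot: [2.361, 2.071, 0.0]
force: [-2.2, 1.3, 4.9]
opening: 0.539
clock: 20.1
tool_pos: [434.3, -239.6, 139.2]
tcp_rot: [2.36, 2.07, 0.0]
force: [-5.5, 3.1, 19.7]
opening: 0.538
clock: 20.4
tool_pos: [434.8, -240.2, 139.0]
tcp_rot: [2.358, 2.069, 0.0]
force: [-6.9, 2.4, 31.2]
opening: 0.536
turn 0.0 shift [ 19.8  -4.4 -11.1] now [ 434.8 -240.2  139. ] y -7.5 z [ 0.003 -0.003 -1.   ] t 20.4 F [-6.9  2.4 31.2] open 0.536
tq [ 0.73   1.867 -0.055]
grasp px [380. 264.]
[389 252] [[-21.0, 75.0], [-4.0, 17.0]]
[404 267] [[-52.0, 59.0], [-38.0, -2.0]]
[384 294] [[-27.0, -46.0], [-10.0, -119.0]]
[368 309] [[0.0, -128.0], [20.0, -210.0]]
[353 292] [[39.0, -102.0], [64.0, -181.0]]
[364 272] [[20.0, -16.0], [43.0, -85.0]]
grasp px [275. 227.]
[264 218] 
[283 219] 
[287 261] 
[284 288] 
[264 287] 
[260 239]
```

```bash
python3 -m pendant '[0,0,-2,0,30, 0,0,-1.5,0,30, 3,0,0,0,30, 3,0,0,0,30, 4,0,0,0,30, 4,0,0,0,30, 4,0,0,0,30, 0,0,0,0,30]'
python3 m.py
```

```text
clock: 21.45
tool_pos: [436.7, -221.0, 137.6]
tcp_rot: [-2.362, -2.072, -0.001]
force: [-0.7, -0.7, -0.4]
opening: 0.532
turn 0.0 shift [  0.5  -3.8 -12.4] now [ 436.7 -221.   137.6] y -7.5 z [ 0.  0. -1.] t 21.45 F [-0.7 -0.7 -0.4] open 0.532
tq [-0.218 -0.07   0.013]
grasp px [372. 259.]
[379 246] [[-20.0, 76.0], [0.0, 17.0]]
[394 258] [[-50.0, 66.0], [-34.0, 7.0]]
[395 262] [[-53.0, 58.0], [-37.0, -3.0]]
[380 297] [[-39.0, -65.0], [-21.0, -139.0]]
[367 308] [[-15.0, -129.0], [5.0, -211.0]]
[351 293] [[26.0, -111.0], [51.0, -192.0]]
[358 270] [[16.0, -22.0], [40.0, -92.0]]
grasp px [276. 224.]
[265 215] 
[285 217] 
[287 277] 
[284 288] 
[264 287] 
[261 225]
```

```bash
python3 -m pendant '[2,0,0.5,0,30, 3,0,0.5,0,30, 0,0,0,0,30, 0,0,0,0,46, 0,0,0,0,47, 0,0,0,0,48, 0,0,0,0,50, 0,0,0,0,53, 0,0,0,0,53, 0,0,0,0,53]'
python3 m.py
```

```text
clock: 22.7
tool_pos: [437.0, -216.4, 136.9]
tcp_rot: [-2.362, -2.071, -0.0]
force: [0.6, -1.1, -0.2]
opening: 0.62
turn -0.0 shift [ -4.1  -3.5 -13.1] now [ 437.  -216.4  136.9] y -7.5 z [-0.  0. -1.] t 22.7 F [ 0.6 -1.1 -0.2] open 0.62
tq [-0.007  0.004 -0.012]
grasp px [370. 258.]
[377 245] [[-20.0, 76.0], [0.0, 17.0]]
[388 254] [[-43.0, 68.0], [-25.0, 9.0]]
[381 294] [[-44.0, -53.0], [-27.0, -127.0]]
[367 308] [[-20.0, -129.0], [0.0, -211.0]]
[351 295] [[21.0, -118.0], [46.0, -199.0]]
[353 268] [[22.0, -25.0], [48.0, -95.0]]
grasp px [276. 223.]
[266 213] 
[287 215] 
[287 279] 
[284 288] 
[264 287] 
[263 220]
```

Run:
```python
from h import *
np.set_printoptions(precision=1,suppress=True)
c=viewer.snapshot('scene');b=viewer.snapshot('side')
P=[onz(c,p,6)[:2] for p in((381,294),(367,308),(351,295))];print(np.array(P),"centre",(P[0]+P[2])/2)
Q=[onz(b,p,6)[:2] for p in((284,288),(264,287))];print(np.array(Q),np.mean(Q,0))
for s,bx in((c,(325,240,402,332)),(b,(236,240,312,306))):
    k=np.vstack(cv2.findContours(mask(s,(5,60,40),(25,255,255),bx),cv2.RETR_EXTERNAL,cv2.CHAIN_APPROX_NONE)[0])[:,0]
    g=np.array([onz(s,p,6)[:2] for p in k],np.float32);print("mat",g.min(0),g.max(0))
```

```text
[[ 463.9 -241.6]
 [ 416.4 -235.3]
 [ 422.2 -191. ]] centre [ 443.1 -216.3]
[[ 452.7 -240.2]
 [ 412.3 -235. ]] [ 432.5 -237.6]
mat [ 366.7 -284.1] [ 497.2 -152.6]
mat [ 337.3 -290.7] [498.3 -14.3]
```

Upright and released; ~6 mm off-centre. A firm regrip, small lift and shift corrects it.

```bash
python3 -m pendant '[0,0,0,0,30, 0,0,0,0,30, 0,0,0,0,30, 0,0,0,0,30, 0,0,-2,0,30, 0,0,-3,0,30, -2,-2,0,0,30, -2,-2,0,0,30, 0,0,0,0,30, 0,0,0,0,30]' 60
python3 -m pendant '[0,0,1.5,0,30, 0,0,1.5,0,30, 0,0,1,0,30, 0,0,0.6,0,30, 0,0,0,0,30, 0,0,0,0,30]'
python3 m.py
```

```text
clock: 24.05
tool_pos: [432.3, -219.9, 141.7]
tcp_rot: [-2.362, -2.071, 0.0]
force: [0.1, 0.4, -3.8]
opening: 0.531
clock: 24.65
tool_pos: [432.6, -219.9, 137.3]
tcp_rot: [2.362, 2.071, 0.0]
force: [-0.3, 0.4, -3.2]
opening: 0.529
turn -0.0 shift [ -0.    0.4 -12.7] now [ 432.6 -219.9  137.3] y -7.5 z [ 0. -0. -1.] t 24.65 F [-0.3  0.4 -3.2] open 0.529
tq [-0.008  0.013 -0.003]
grasp px [370. 260.]
[379 249] [[-23.0, 74.0], [-4.0, 15.0]]
[388 256] [[-42.0, 69.0], [-24.0, 9.0]]
[380 299] [[-42.0, -64.0], [-25.0, -139.0]]
[367 310] [[-19.0, -128.0], [1.0, -211.0]]
[351 297] [[22.0, -118.0], [47.0, -200.0]]
[354 267] [[22.0, -13.0], [47.0, -83.0]]
grasp px [274. 224.]
[282 289] 
[262 287] 
[260 222] 
[264 214] 
[284 213] 
[285 280]
```

Nearly seated; lower a last millimetre, release, retreat straight up.

```bash
python3 -m pendant '[0,0,0.5,0,30, 0,0,0.5,0,30, 0,0,0,0,30, 0,0,0,0,47, 0,0,0,0,50, 0,0,0,0,54, 0,0,0,0,62, 0,0,0,0,70, 0,0,0,0,70]'
python3 -m pendant '[0,0,-5,0,70, 0,0,-15,0,70, 0,0,-30,0,70, 0,0,-30,0,70, 0,0,-30,0,70, 0,0,-30,0,70, 0,0,0,0,70, 0,0,0,0,70, 0,0,0,0,70]'
python3 - <<'E'
from h import *
print(telemetry.state()["force"])
s=viewer.snapshot('side');c=viewer.snapshot('scene')
m=mask(c,(60,90,15),(95,255,255),(330,200,410,330));h=cv2.approxPolyDP(cv2.convexHull(big(m)),2,True)[:,0]
for v in h: print(v,onz(c,v,6)[:2].round(),onz(c,v,156)[:2].round())
cv2.imwrite('pics/f11.png',np.hstack([s['img'][100:400,150:450],c['img'][60:360,240:540]]))
E
```

```text
clock: 25.8
tool_pos: [432.6, -220.0, 136.2]
tcp_rot: [-2.362, -2.071, 0.0]
force: [0.2, -0.2, 0.5]
opening: 0.822
clock: 26.7
tool_pos: [431.8, -219.5, 275.4]
tcp_rot: [-2.361, -2.07, 0.001]
force: [0.3, 0.4, -0.7]
opening: 0.819
[ 0.25984623  0.41180518 -0.6628811 ]
[371 244] [ 572. -151.] [ 455. -206.]
[389 258] [ 561. -207.] [ 447. -250.]
[381 298] [ 455. -247.] [ 363. -281.]
[368 311] [ 412. -241.] [ 329. -277.]
[354 300] [ 416. -203.] [ 332. -247.]
[351 294] [ 424. -190.] [ 339. -236.]
[355 255] [ 520. -138.] [ 414. -196.]
```

View pics/f11.png

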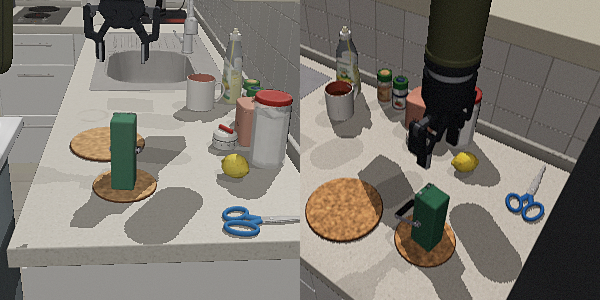

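```bash
python3 -c "
from h import *
print(r.finish_job())"
```

```text
the job is handed in; nothing more can be done
None
```

The tin now stands upright, heavy end down, on the smaller cork mat, released and with the gripper clear. I handed the job in at about 27 s of the 64 s allowed.

- **Finding the heavy end:** I lifted the tin by its handle. Only the prediction with the +y end hanging down matched the camera picture. I then laid it flat and let go, leaving the handle leaning to +y.
- **Standing it up:** I took the light (−y) end by its sides. With the grip eased to 20 N, short upward and sideways jerks let the heavy end swing down. I straightened the last few degrees against the mat.
- **Centring:** It first stood about 6 mm off centre, so I regripped, lifted it a few millimetres and shifted it.

**Last checks:**
- The final pictures show the tin upright on the mat, and the mug, lemon and timer look unmoved by eye.
- The base centre measured within about 5 mm of the mat centre. The last corner reading puts it roughly 2–5 mm off in x, depending on the corner used, and about 2 mm off in y.
- Lowering onto the mat, I pressed harder than intended, about 31 N at the wrist. No other force reading came near a limit.

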